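# Clamp the shell sample in its test fixture

### The arm

A 6-joint arm with a two-finger parallel gripper is mounted at the origin on the work surface. World frame = base frame: x ahead of the robot, y to its left, z up, the work surface at z = 0. Lengths are in m, angles in degrees, forces in N, time in s.
With the tool pointing down it reaches from about 0.35 to 0.875 m from the base axis. Payload 4.2 kg.
Tool frame: the origin (TCP) lies between the finger pads; the fingertips stand 19 mm ahead of it and the grasp point (between the pads) is the TCP; z points along the fingers, y is the line along which they close (so a half turn about z gives the same grasp; the last joint's range is limited). The gripper opens to 87 mm and grips with 3 to 60 N. Pads are 19 mm wide; open, the fingers measure 117 mm over their backs; the gripper's body (75 mm by 190 mm) begins 51 mm behind the grasp point.
Start: joints at [-62.246, 22.042, 0.453, 0, -68.411, -14.817], TCP at [0.14, -0.609, 0.242] pointing down, gripper open.
Joint ranges: [-179.83, 179.83], [-69.29, 118.12], [-61.27, 80.66], [-181.25, 117.63], [-171.15, -9.14], [-177.46, 177.46]. Speed limits (degrees/s): [159.86, 159.86, 180, 180, 180, 180].

### API

Orientations are given as a 3x3 rotation matrix whose columns are the frame's x, y, z axes.
In Python, from station import r gives the robot as it stands.
- The arm moves only by the tool drive_tool, never from a script. Its argument "steps" is one flat list of numbers, 7 for each row, row after row: the turn, a rotation vector about the tool's x, y, z in rad, then the shift along the tool's x, y, z in m, then the opening, from 0 (shut) to 1 (fully open). A call has 1 to 10 rows; each row shifts and turns the commanded pose from where the row before left it, along the tool's axes as they then stand; what a row does not reach is not made up. A row lasts 1/12 s, in which the tool goes at most 41.7 mm and 7.16 degrees, less where a joint would pass 70% of its speed; a pose out of reach is approached as far as the arm can. A call is refused whole if a number of a shift passes 0.0417 or a number of a turn 0.125, either way. A call with a gripper value outside its range is refused whole. The fingers move at their own pace and stop on an object; the grip force is fixed at half the most. Time passes only in rows, so rows that do not move let the fingers close. It gives the time, the measured TCP pose, the force, the opening and the grip force at its end, in the units of the state.
- r.sense(): the state, without advancing time (a new reading comes with each control period).
- r.capture(name): name is "scene" or "top"; returns the picture (400x640x3 uint8, blue, green, red); there is no depth.
- r.camera_params(name): a dict with "camera_matrix" (3x3 intrinsics, pixels), "extrinsics" (4x4, takes a point from world to camera coordinates). Camera axes: x right, y down, z forward; pixel columns grow to the right and rows downward; lengths in m; the calibration is good to about 2 mm. A picture is of the moment at which its call begins. camera_params takes no time and is no camera call.
- r.finish_job(): hands the job in; it is judged then, once.
The state is a dict: "time_s": time; "joints": joint angles; "joint_velocities": joint speeds; "effort": joint torques, N m; "tcp_pos": TCP position; "ee_rot": TCP orientation; "wrist_force": force on the tool from outside, world axes, zero at the start; "moment": the same for the moment, N m; "gripper_width": opening from 0.0 (shut) to 1.0 (fully open); "gripper_force": force on a finger pad.
Only numpy, scipy, OpenCV 4.12 (cv2) and the standard library are available. Lean on these libraries where they do the work, as an engineer would, in place of code of your own. Each camera call takes 0.05 s, during which the arm holds its last target. There are 200 camera calls.

### The job

A domed helmet-shell sample sits in the fixture's round nest, ready for an impact test. Push the swung-out clamp strap round over the sample until it meets its stop, and only then push the cam lever on top of the strap's post all the way down, so that the strap's pad clamps the sample. Leave the sample seated in its nest and the loose things around the fixture where they are.

Things in the scene. Friction and masses are not known exactly. Their poses are not given: they have to be found in the camera images.
- fixture: Aluminium clamp fixture, bolted down: base plate 110 (x) x 200 (y) x 20 mm. Origin on the axis of the vertical clamp post (the stud), at the underside of the plate; z up. The plate runs from y = -50 to y = +150 mm; a 10 mm stop pin, 96 mm high, stands at (19, 140) mm. The nest (dark ring, 92 mm wide, top 34 mm above the table) is centred at y = +85 mm. When clamped, the strap lies along +y and the lever along -y.
- strap (a joint): Angle (rad) of the steel clamp strap about the vertical post: 0 = over the sample, pointing along the fixture's +y, against a hard stop; grows as it swings out anticlockwise from above (towards the fixture's -x), up to 1.45. Starts swung out. Stays where it is left; about 1.5 N at the tip moves it. The cam lever turns with it.
- strap_hinge (a point): On the post's axis at the height of the strap's top face (90 mm above the table). Its y axis points along the strap to the tip, its x axis to the side away from the opening direction (pushing the strap shut is pushing it along this +x).
- strap_tip (a point): On the strap's centre line at its upturned end tab, level with the strap's top face, 160 mm from the post axis. The strap is a flat bar 28 mm wide, 10 mm thick (underside 80 mm above the table until clamped), its end 165 mm from the post axis; the tab is as wide, 10 mm thick, and stands to 113 mm above the table. Below the tip all is free down to the table.
- pad: The rubber pad under the strap (disc 24 mm wide, 8 mm thick), 85 mm from the post axis, 4 mm above the sample's top until clamped. The listed origin lies on the post axis at table height; x, y as at strap_hinge. It comes down as the lever goes down, and then presses the sample with about 6 N.
- lever (a joint): Angle (rad) of the cam lever about a level axis across the strap: 0 = nearly upright (leaning 0.21 rad from vertical, away from the strap's tip), grows as it is pushed away from the strap's tip and down; 1.2 = fully down at a hard stop, pointing back from the tip and still 0.16 rad above level. Starts between 0 and 0.3. Stiff: it stays where it is left; 2 to 3 N at its tip moves it.
- lever_hinge (a point): Pivot of the cam lever, on the post axis 107 mm above the table; its x axis is the level axis of the lever.
- lever_tip (a point): Middle of the lever's far end, 105 mm from its pivot, on the lever's centre line. The lever's outer 30 mm is a black grip 26 mm wide and 12 mm thick; the rest is a flat bar 18 mm wide and 9 mm thick, with a steel cam 34 mm across at the pivot.
- sample: White domed shell sample, 76 mm across and 35 mm high with a flat top 30 mm wide, loose in the nest (3 mm play), its underside 26 mm and its top 61 mm above the table. Origin at the centre of its underside.
- spare: Spare shell sample of the same shape, loose on the table beside the fixture: a bystander. Origin at the centre of its underside.
- wrench: Steel wrench 150 mm long, loose on the table, lying along its x axis: a bystander.
- load_cell: Upright steel cylinder 36 mm across, 40 mm high, loose on the table: a bystander. Origin at the centre of its underside.
- wax_jar: Small closed jar 44 mm across, 55 mm high, loose on the table: a bystander. Origin at the centre of its underside.
Not all that is in view belongs to the job. Leave any pink or turquoise look-alike of the fixture alone.

How it is judged:
By the outcome, as a careful person would: the job done as asked, in the order asked, and still so for the second after the job is handed in, with the robot touching nothing.
It also fails if it takes over 51 s, if anything falls off the work surface, if the arm or the gripper's body presses on something with over 40 N, if the wrist force passes 120 N, or if a joint passes its speed limit or range.

## Working session

There is one attempt and no reset: what is moved stays moved. The work goes in short steps, Python scripts to look and compute and a tool call to move; the robot and the scene stay as the last step left them, time stands still between calls to the robot, and variables do not carry over. Pictures are saved under pics/ and viewed, at most 10 in all, crops included, and the job is handed in when it is done.

Besides the shell and the picture viewer there is one more tool, called after "Call:" by a JSON object that holds its "name" and its "arguments". drive_tool: Moves the arm, as the interface text tells. Its arguments: {"type":"object","properties":{"steps":{"type":"array"}},"required":["steps"]}

```bash
mkdir -p pics; ls
python3 - <<'E'
from station import r
import cv2,numpy as np
for n in ("scene","top"):
    cv2.imwrite(f"pics/{n}0.png",r.capture(n)); p=r.camera_params(n); print(n,np.round(p["camera_matrix"],1).tolist(),np.round(p["extrinsics"],4).tolist())
s=r.sense();print(s["time_s"],s["tcp_pos"],np.round(s["ee_rot"],3).tolist())
E
```

```text
pics
scene [[397.9, 0.0, 317.3], [0.0, 397.9, 204.6], [0.0, 0.0, 1.0]] [[0.3574, 0.9339, -0.0097, -0.1408], [0.488, -0.1956, -0.8506, -0.1324], [-0.7963, 0.2993, -0.5257, 1.4155], [0.0, 0.0, 0.0, 1.0]]
top [[374.6, 0.0, 320.7], [0.0, 374.6, 199.0], [0.0, 0.0, 1.0]] [[0.0215, -0.9989, 0.0418, -0.0716], [-0.9992, -0.0228, -0.0319, 0.551], [0.0328, -0.041, -0.9986, 0.8176], [0.0, 0.0, 0.0, 1.0]]
0.1 [ 0.13984223 -0.60863951  0.24057652] [[-0.975, -0.224, -0.001], [-0.224, 0.975, 0.002], [0.0, 0.002, -1.0]]
```

View pics/scene0.png

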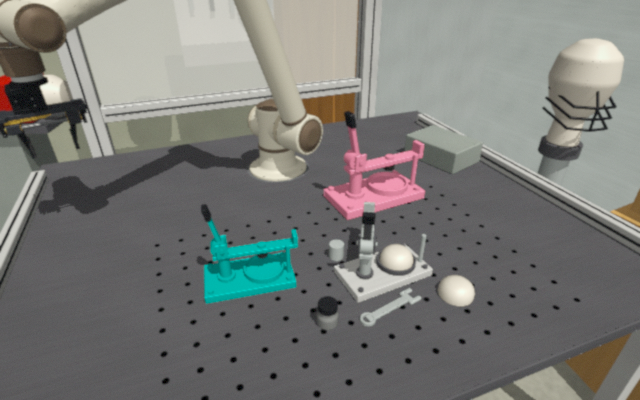

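View pics/top0.png

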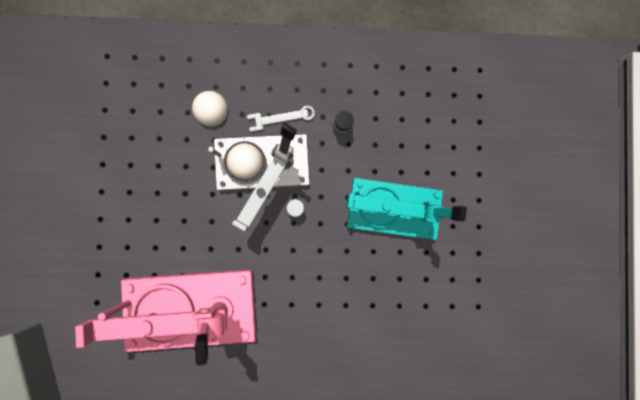

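The scene picture shows the grey fixture at about (385,270). In the top view its plate spans (215,137)–(308,188), the strap tip is at (240,224) and the lever grip at (288,135). The load cell (295,208) is close to the strap, but on the side away from the push.

Run:
```python
import cv2
i=cv2.imread("pics/top0.png")[85:245,180:370]
cv2.imwrite("pics/c1.png",cv2.resize(i,None,fx=4,fy=3.75*4/3.75,interpolation=cv2.INTER_CUBIC)[:600])
i=cv2.imread("pics/scene0.png")[195:335,310:490]
cv2.imwrite("pics/c2.png",cv2.resize(i,None,fx=4,fy=4,interpolation=cv2.INTER_CUBIC))
```

```text
(no output)
```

View pics/c1.png

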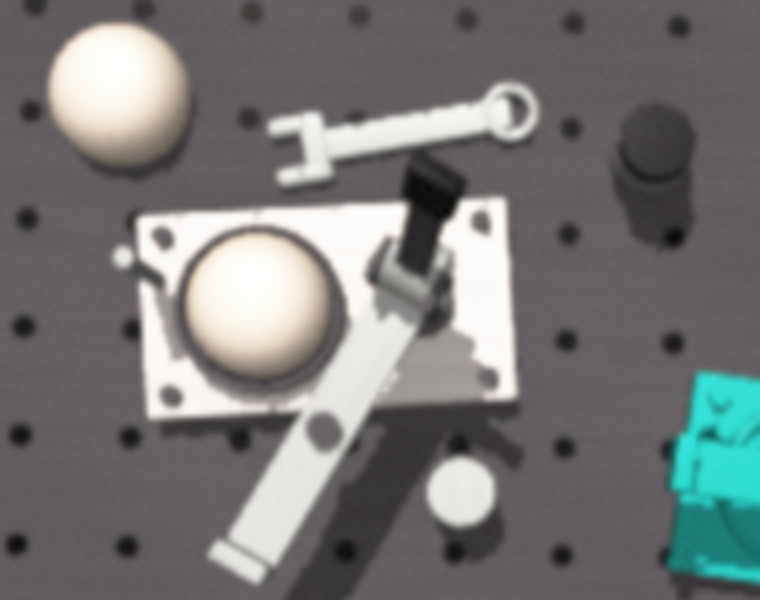

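View pics/c2.png

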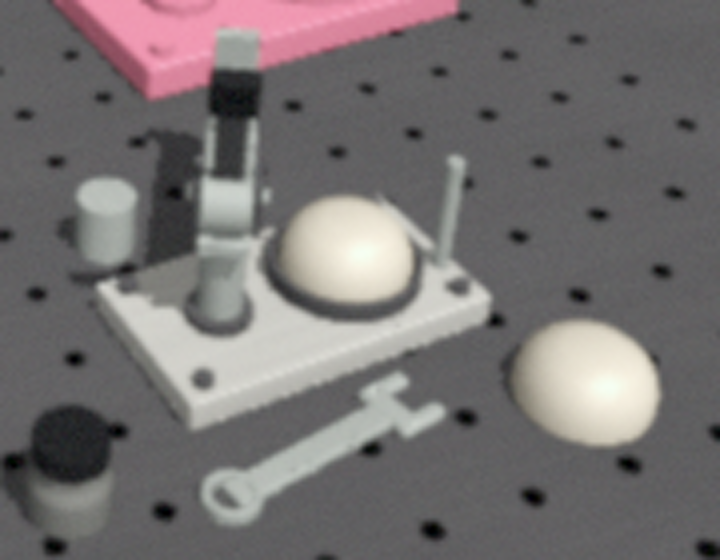

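```bash
cat > h.py <<'E'
from station import r
import numpy as np
from scipy.optimize import least_squares
def ray(n,uv,z):
    p=r.camera_params(n);K=np.array(p["camera_matrix"]);E=np.array(p["extrinsics"]);R,t=E[:3,:3],E[:3,3]
    c=-R.T@t;d=R.T@np.linalg.solve(K,[*uv,1]);return c+d*(z-c[2])/d[2]
C=lambda u,v:(180+u/4,85+v/4)
E
python3 - <<'E'
from h import *
obs=[((137,214),(55,150),.02),((505,198),(55,-50),.02),((516,397),(-55,-50),.02),((148,418),(-55,150),.02),((122,257),(19,140),.096)]
W=[ray("top",C(*o[0]),o[2])[:2] for o in obs]
def pt(q,l):
    c,s=np.cos(q[2]),np.sin(q[2]);return q[:2]+np.array([[c,-s],[s,c]])@(np.array(l)/1000)
f=lambda q:np.concatenate([pt(q,o[1])-w for o,w in zip(obs,W)])
s=least_squares(f,[.45,.1,0]);q=s.x;print("fix",q.round(4),np.degrees(q[2]),(f(q)*1000).round(1))
tip=ray("top",C(242,562),.113)[:2];d=tip-q[:2]
print("tip",tip,np.linalg.norm(d),"strap ang",np.arctan2(d[1],d[0])-np.pi/2-q[2])
sd=d/np.linalg.norm(d)
p=r.camera_params("top");K=np.array(p["camera_matrix"]);E=np.array(p["extrinsics"])
for a in np.arange(0,.35,.1):
    th=.21+a;X=np.array([*(q[:2]-sd*.105*np.sin(th)),.107+.105*np.cos(th),1]);x=K@(E@X)[:3];uv=x[:2]/x[2];print(a,X[:3].round(3),((uv-[180,85])*4).round())
print("center closed tip",pt(q,(0,160)),"nest",pt(q,(0,85)),"cell",ray("top",C(460,492),.04),"jar",ray("top",C(657,140),.055),"wrench",ray("top",C(430,125),.005))
E
```

```text
fix [0.6346 0.0213 0.0785] 4.499460553719408 [-0.6  0.1  0.4 -0.1 -0.2 -0.2  0.4  0.8 -0.  -0.7]
tip [0.49490638 0.09738854] 0.15908852367138143 strap ang 0.9933634897901142
0.0 [0.654 0.011 0.21 ] [421. 196.]
0.1 [0.663 0.006 0.207] [433. 177.]
0.2 [0.671 0.001 0.203] [445. 159.]
0.30000000000000004 [ 0.68  -0.003  0.199] [457. 142.]
center closed tip [0.62205137 0.18077761] nest [0.6279351  0.10600875] cell [ 0.53120415 -0.0039448   0.04      ] jar [ 0.71898403 -0.10365673  0.055     ] wrench [0.73576298 0.01855201 0.005     ]
```

Call:
{"name": "drive_tool", "arguments": {"steps": [0,0,0.0735,0,0,-0.015,0,0,0,0.0735,0,0,-0.015,0,0,0,0,-0.0197,0.0313,0,0,0,0,0,-0.0197,0.0313,0,0,0,0,0,-0.0197,0.0313,0,0,0,0,0,-0.0197,0.0313,0,0,0,0,0,-0.0197,0.0313,0,0,0,0,0,-0.0197,0.0313,0,0,0,0,0,-0.0197,0.0313,0,0,0,0,0,-0.0197,0.0313,0,0]}}

```text
time_s: 0.93
tcp_pos: [0.2775, -0.3453, 0.2712]
ee_rot: [[-0.997, -0.078, -0.0], [-0.078, 0.997, 0.0], [0.0, 0.0, -1.0]]
wrist_force: [1.3, -0.2, -0.4]
gripper_width: 0.332
gripper_force: 0.0
```

Call:
{"name": "drive_tool", "arguments": {"steps": [0,0,0,-0.0197,0.0313,0,0,0,0,0,-0.0197,0.0313,0,0,0,0,0,-0.0197,0.0313,0,0,0,0,0,-0.0197,0.0313,0,0,0,0,0,-0.0197,0.0313,0,0,0,0,0,-0.0197,0.0313,0,0,0,0,0,-0.0197,0.0313,0,0,0,0,0,-0.0197,0.0313,0,0,0,0,0,-0.0197,0.0313,0,0,0,0,0,0,0,0,0]}}

```text
time_s: 1.77
tcp_pos: [0.4344, -0.0482, 0.2713]
ee_rot: [[-0.996, -0.084, 0.001], [-0.084, 0.996, 0.001], [-0.001, 0.0, -1.0]]
wrist_force: [0.1, -0.2, 0.7]
gripper_width: 0.003
gripper_force: 0.0
```

```bash
cat >> h.py <<'E'
c,s_=np.cos(.0785),np.sin(.0785);RF=np.array([[c,-s_,0],[s_,c,0],[0,0,1]])
def st():
    s=r.sense();R=RF.T@np.array(s["ee_rot"])
    print("t",round(s["time_s"],2),"fix",(RF.T@(np.array(s["tcp_pos"])-[.6346,.0213,0])).round(4),"F",np.round(RF.T@np.array(s["wrist_force"]),1),"x",R[:,0].round(3),"z",R[:,2].round(3),"w",s["gripper_width"])
E
python3 -c "from h import *;st()"
```

```text
t 1.77 fix [-0.2051 -0.0536  0.2713] F [ 0.1 -0.2  0.7] x [-1.    -0.006 -0.001] z [ 0.001  0.    -1.   ] w 0.0033096692448328804
```

Call:
{"name": "drive_tool", "arguments": {"steps": [0,0,0,-0.0187,0.0303,0,0,0,0,0,-0.0187,0.0303,0,0,0,0,0,-0.0187,0.0303,0,0,0,0,0,0,0,0.0372,0,0,0,0,0,0,0.0372,0,0,0,0,0,0,0.0372,0,0,0,0,0,0,0.0372,0,0,0,0,0,0,0.0372,0,0,0,0,0,0,0,0,0,0,0,0,0,0,0]}}

```text
time_s: 2.6
tcp_pos: [0.4797, 0.042, 0.0844]
ee_rot: [[-0.997, -0.079, -0.005], [-0.079, 0.997, -0.002], [0.005, -0.002, -1.0]]
wrist_force: [0.6, 0.2, 0.3]
gripper_width: 0.005
gripper_force: 0.0
```

Run:
```python
from h import *
import cv2
st()
i=r.capture("top")[85:245,180:370];cv2.imwrite("pics/c3.png",cv2.resize(i,None,fx=4,fy=4,interpolation=cv2.INTER_CUBIC)[:600])
for a in np.linspace(.993,0,10):
    off=.014+.0095*np.cos(a)+.015*np.sin(a);print(round(a,2),(.145*np.array([-np.sin(a),np.cos(a)])-off*np.array([np.cos(a),np.sin(a)])).round(4))
```

```text
t 2.6 fix [-0.1528  0.0328  0.0844] F [0.6 0.1 0.3] x [-1.    -0.001  0.005] z [-0.005 -0.002 -1.   ] w 0.005187521058654449
0.99 [-0.1388  0.0526]
0.88 [-0.1321  0.0677]
0.77 [-0.1236  0.082 ]
0.66 [-0.1134  0.0955]
0.55 [-0.1015  0.1078]
0.44 [-0.0882  0.1187]
0.33 [-0.0735  0.1281]
0.22 [-0.0576  0.1357]
0.11 [-0.0409  0.1414]
0.0 [-0.0235  0.145 ]
```

View pics/c3.png

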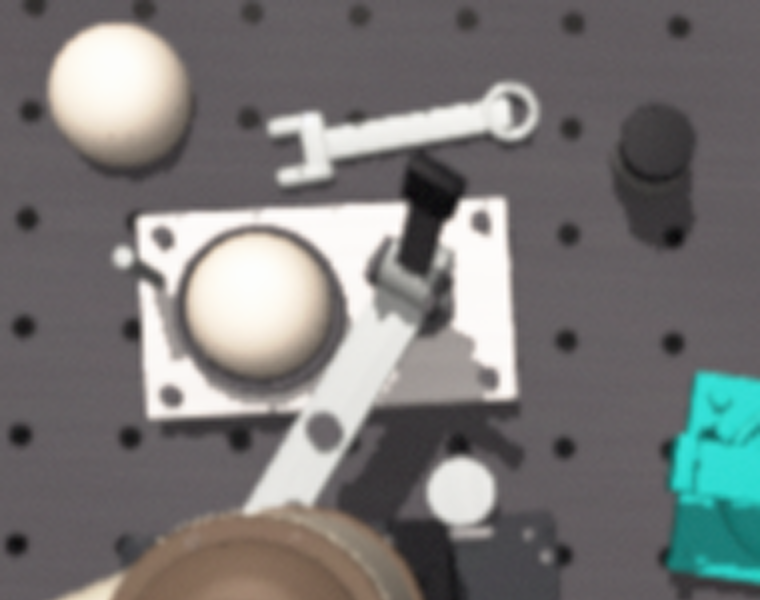

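The gripper is at the lower part of the picture, beside the strap near its tip. Nothing has been disturbed. Next I push along the arc.

Call:
{"name": "drive_tool", "arguments": {"steps": [0,0,0,-0.006,0.008,0,0,0,0,0,-0.006,0.008,0,0,0,0,0,-0.0034,0.0075,0,0,0,0,0,-0.0034,0.0075,0,0,0,0,0,-0.0042,0.0072,0,0,0,0,0,-0.0042,0.0072,0,0,0,0,0,-0.0051,0.0067,0,0,0,0,0,-0.0051,0.0067,0,0,0,0,0,-0.006,0.0062,0,0,0,0,0,-0.006,0.0062,0,0]}}

```text
time_s: 3.48
tcp_pos: [0.5246, 0.1181, 0.0853]
ee_rot: [[-0.997, -0.079, -0.001], [-0.079, 0.997, -0.0], [0.001, -0.0, -1.0]]
wrist_force: [-0.3, -2.1, 0.5]
gripper_width: 0.006
gripper_force: 0.8
```

Call:
{"name": "drive_tool", "arguments": {"steps": [0,0,0,-0.0066,0.0055,0,0,0,0,0,-0.0066,0.0055,0,0,0,0,0,-0.0074,0.0047,0,0,0,0,0,-0.0074,0.0047,0,0,0,0,0,-0.008,0.0038,0,0,0,0,0,-0.008,0.0038,0,0,0,0,0,-0.006,0.002,0,0,0,0,0,0,0,0,0]}}

```text
time_s: 4.15
tcp_pos: [0.5735, 0.1523, 0.0855]
ee_rot: [[-0.997, -0.079, 0.002], [-0.079, 0.997, 0.001], [-0.002, 0.001, -1.0]]
wrist_force: [0.5, 0.8, 0.1]
gripper_width: 0.008
gripper_force: 0.0
```

```bash
python3 -c "from h import *;st()"
```

```text
t 4.15 fix [-0.0507  0.1354  0.0855] F [0.5 0.7 0.1] x [-1.    -0.    -0.002] z [ 0.002  0.001 -1.   ] w 0.007989435167356142
```

Call:
{"name": "drive_tool", "arguments": {"steps": [0,0,0,-0.006,0.002,0,0,0,0,0,-0.006,0.002,0,0,0,0,0,-0.005,0.001,0,0,0,0,0,-0.004,0.001,0,0,0,0,0,-0.003,0.001,0,0,0,0,0,-0.002,0.001,0,0,0,0,0,0,0,0,0]}}

```text
time_s: 4.73
tcp_pos: [0.5978, 0.162, 0.0856]
ee_rot: [[-0.997, -0.079, 0.001], [-0.079, 0.997, 0.001], [-0.001, 0.001, -1.0]]
wrist_force: [0.7, -0.1, -0.6]
gripper_width: 0.008
gripper_force: 0.0
```

Call:
{"name": "drive_tool", "arguments": {"steps": [0,0,0,-0.0015,0,0,0,0,0,0,-0.0015,0,0,0,0,0,0,0,0,0,0]}}

```text
time_s: 4.98
tcp_pos: [0.6003, 0.1621, 0.0856]
ee_rot: [[-0.997, -0.079, 0.0], [-0.079, 0.997, 0.001], [-0.0, 0.001, -1.0]]
wrist_force: [-1.9, 1.2, 0.0]
gripper_width: 0.005
gripper_force: 0.5
```

```bash
python3 -c "from h import *;st()"
```

```text
t 4.98 fix [-0.0232  0.1431  0.0856] F [-1.8  1.3  0. ] x [-1. -0. -0.] z [ 0.     0.001 -1.   ] w 0.005132954327114505
```

Call:
{"name": "drive_tool", "arguments": {"steps": [0,0,0,-0.0015,0,0,0,0,0,0,-0.0015,0,0,0,0,0,0,0,0,0,0]}}

```text
time_s: 5.23
tcp_pos: [0.6006, 0.1621, 0.0856]
ee_rot: [[-0.997, -0.079, -0.005], [-0.079, 0.997, -0.001], [0.005, -0.0, -1.0]]
wrist_force: [-8.7, 3.0, 4.4]
gripper_width: 0.004
gripper_force: 4.3
```

Call:
{"name": "drive_tool", "arguments": {"steps": [0,0,0,-0.0015,0,0,0,0,0,0,-0.001,0,0,0,0,0,0,0,0,0,0]}}

```text
time_s: 5.48
tcp_pos: [0.6008, 0.1621, 0.0855]
ee_rot: [[-0.997, -0.079, -0.01], [-0.079, 0.997, -0.002], [0.01, -0.001, -1.0]]
wrist_force: [-14.5, 3.3, 9.0]
gripper_width: 0.004
gripper_force: 7.2
```

The strap is against its stop: the force rose to about 14 N with no further movement. I back off, lift, and move over toward the lever.

Call:
{"name": "drive_tool", "arguments": {"steps": [0,0,0,0.012,0,0,0,0,0,0,0.025,0,0,0,0,0,0,0,0,-0.036,0,0,0,0,0,0,-0.036,0,0,0,0,0,0,-0.036,0,0,0,0,0,0,-0.036,0,0,0,0,0,0,-0.036,0,0,0,0,0,0,0,0,0]}}

```text
validation failed for argument at $.st...
```

Run:
```python
from h import *
import cv2
st()
i=r.capture("scene")[180:340,290:490];cv2.imwrite("pics/c4.png",cv2.resize(i,None,fx=3.75,fy=3.75,interpolation=cv2.INTER_CUBIC)[:600])
p=r.camera_params("scene");K=np.array(p["camera_matrix"]);E=np.array(p["extrinsics"])
def pj(l):
    X=RF@np.array(l)+[.6346,.0213,0];x=K@(E@[*X,1])[:3];return ((x[:2]/x[2]-[290,180])*3.75).round()
print("strap tip tab top closed",pj([0,.16,.113]))
for a in (0,.1,.2,.3):
    th=.21+a;print(a,pj([0,-.105*np.sin(th),.107+.105*np.cos(th)]))
```

```text
t 5.48 fix [-0.0227  0.143   0.0855] F [-14.2   4.4   9. ] x [-1.   -0.    0.01] z [-0.01  -0.001 -1.   ] w 0.0035447679049084063
strap tip tab top closed [509. 157.]
0 [260.  92.]
0.1 [243. 101.]
0.2 [227. 111.]
0.3 [211. 122.]
```

View pics/c4.png

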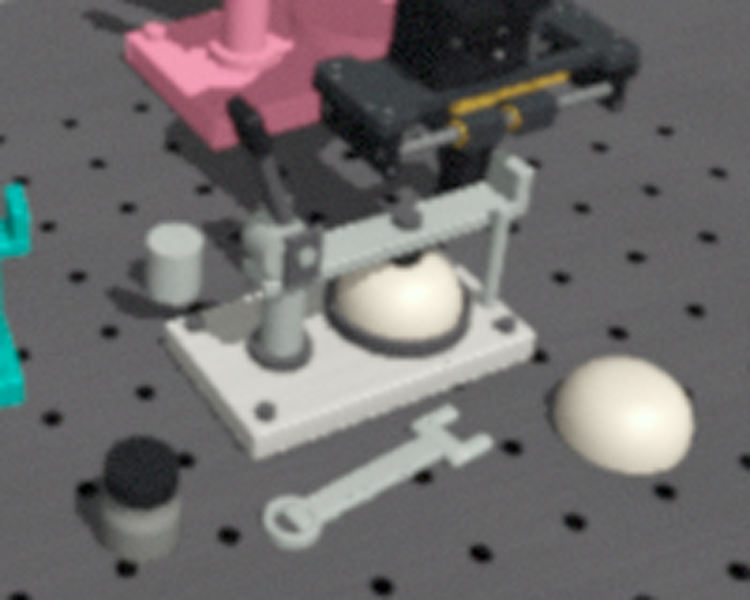

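The strap touches the stop pin (tab at 512,170) with the pad over the sample, and the lever tip at (241,102) puts the lever at about 0.1 rad. The move was refused because one row was miscounted, so I resend it.

Call:
{"name": "drive_tool", "arguments": {"steps": [0,0,0,0.012,0,0,0,0,0,0,0.025,0,0,0,0,0,0,0,0,-0.036,0,0,0,0,0,0,-0.036,0,0,0,0,0,0,-0.036,0,0,0,0,0,0,-0.036,0,0,0,0,0,0,-0.036,0,0,0,0,0,0,0,0,0]}}

```text
validation failed for argument at $.st...
```

Call:
{"name": "drive_tool", "arguments": {"steps": [0,0,0,0.012,0,0,0,0,0,0,0.025,0,0,0,0,0,0,0,0,-0.036,0,0,0,0,0,0,-0.036,0,0,0,0,0,0,-0.036,0,0,0,0,0,0,-0.036,0,0,0,0,0,0,-0.036,0,0,0,0,0,0,0,0]}}

```text
time_s: 6.2
tcp_pos: [0.5728, 0.1602, 0.2752]
ee_rot: [[-0.997, -0.08, 0.017], [-0.08, 0.997, 0.006], [-0.018, 0.004, -1.0]]
wrist_force: [1.4, -0.1, 1.1]
gripper_width: 0.006
gripper_force: 0.0
```

Run:
```python
from h import *
st()
for th in np.arange(.32,1.47,.1):
    l=np.array([-np.sin(th),np.cos(th)]);n=np.array([np.cos(th),np.sin(th)])
    print(round(th,2),(np.array([0,.107])+.088*l+.006*n+[.015,.019]).round(4))
```

```text
t 6.2 fix [-0.0507  0.1433  0.2752] F [ 1.4 -0.2  1.1] x [-1.    -0.001 -0.018] z [ 0.018  0.004 -1.   ] w 0.005739278161941471
0.32 [-0.007   0.2114]
0.42 [-0.0154  0.2088]
0.52 [-0.0235  0.2053]
0.62 [-0.0312  0.2011]
0.72 [-0.0385  0.1961]
0.82 [-0.0452  0.1904]
0.92 [-0.0514  0.1841]
1.02 [-0.0568  0.1772]
1.12 [-0.0616  0.1697]
1.22 [-0.0656  0.1619]
1.32 [-0.0688  0.1537]
1.42 [-0.0711  0.1452]
```

Call:
{"name": "drive_tool", "arguments": {"steps": [0,0,0,-0.0127,-0.0296,0,0,0,0,0,-0.0127,-0.0296,0,0,0,0,0,-0.0127,-0.0296,0,0,0,0,0,-0.0127,-0.0296,0,0,0,0,0,0,0,0.032,0,0,0,0,0,0,0.032,0,0,0,0,0,0,0,0,0,0,0,0,0,0,0]}}

```text
time_s: 6.87
tcp_pos: [0.6283, 0.0446, 0.2003]
ee_rot: [[-0.997, -0.079, -0.003], [-0.079, 0.997, -0.002], [0.003, -0.002, -1.0]]
wrist_force: [0.5, 0.4, 0.7]
gripper_width: 0.002
gripper_force: 0.0
```

```bash
python3 -c "from h import *;st()"
```

```text
t 6.87 fix [-0.0045  0.0237  0.2003] F [0.5 0.3 0.7] x [-1.    -0.     0.003] z [-0.003 -0.002 -1.   ] w 0.0017306516174892567
```

Call:
{"name": "drive_tool", "arguments": {"steps": [0,0,0,-0.004,-0.008,-0.01,0,0,0,0,0,-0.008,0,0,0,0,0,0,-0.008,0,0,0,0,0,0,-0.0065,0,0,0,0,0,0,-0.0084,0.0026,0,0,0,0,0,-0.0081,0.0035,0,0,0,0,0,-0.0077,0.0042,0,0,0,0,0,-0.0073,0.005,0,0,0,0,0,-0.0067,0.0057,0,0,0,0,0,0,0,0]}}

```text
time_s: 7.7
tcp_pos: [0.6376, -0.0244, 0.1889]
ee_rot: [[-0.997, -0.077, -0.002], [-0.077, 0.997, -0.0], [0.002, -0.0, -1.0]]
wrist_force: [-0.2, -0.9, 0.4]
gripper_width: 0.004
gripper_force: 0.0
```

```bash
python3 -c "from h import *;st()"
```

```text
t 7.7 fix [-0.0006 -0.0458  0.1889] F [-0.3 -0.8  0.4] x [-1.     0.001  0.002] z [-0.002 -0.    -1.   ] w 0.004064541090848549
```

Call:
{"name": "drive_tool", "arguments": {"steps": [0,0,0,0,-0.0062,0.0063,0,0,0,0,0,-0.0054,0.0069,0,0,0,0,0,-0.0048,0.0075,0,0,0,0,0,-0.004,0.0078,0,0,0,0,0,0,0,0]}}

```text
time_s: 8.12
tcp_pos: [0.6389, -0.0442, 0.1596]
ee_rot: [[-0.997, -0.077, -0.003], [-0.077, 0.997, -0.0], [0.003, 0.0, -1.0]]
wrist_force: [-0.7, -0.2, -0.3]
gripper_width: 0.002
gripper_force: 0.0
```

Run:
```python
from h import *
import cv2
st()
i=r.capture("scene")[180:340,290:490];cv2.imwrite("pics/c5.png",cv2.resize(i,None,fx=3.75,fy=3.75,interpolation=cv2.INTER_CUBIC)[:600])
```

```text
t 8.12 fix [-0.0009 -0.0657  0.1596] F [-0.7 -0.1 -0.3] x [-1.     0.001  0.003] z [-0.003  0.    -1.   ] w 0.002367794023785934
```

View pics/c5.png

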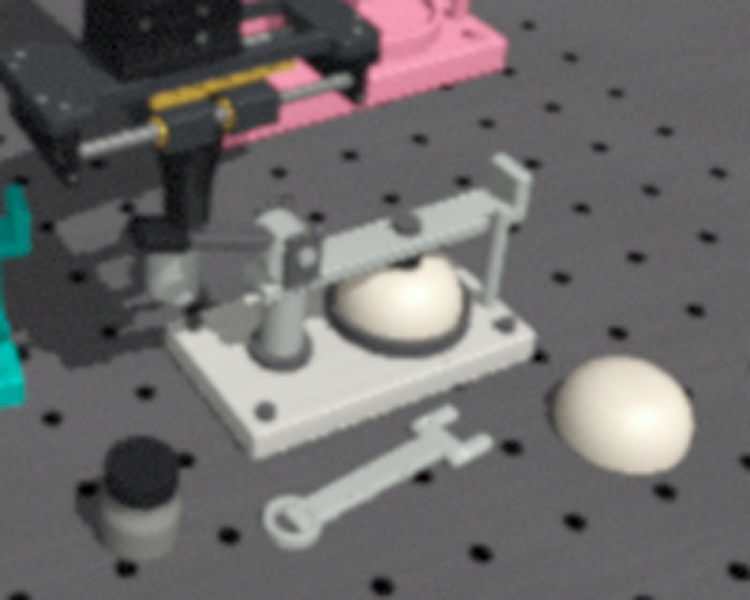

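The lever is moving down under the fingertips (grip at 160,235), and the strap is still on its pin. I carry on downward to the stop, in small steps near the end.

Call:
{"name": "drive_tool", "arguments": {"steps": [0,0,0,0,-0.002,0.005,0,0,0,0,0,-0.001,0.005,0,0,0,0,0,0,0.003,0,0,0,0,0,0,0,0]}}

```text
time_s: 8.5
tcp_pos: [0.6399, -0.0464, 0.1484]
ee_rot: [[-0.997, -0.079, -0.0], [-0.079, 0.997, -0.0], [0.0, -0.0, -1.0]]
wrist_force: [0.6, 0.4, -0.0]
gripper_width: 0.007
gripper_force: 0.0
```

Call:
{"name": "drive_tool", "arguments": {"steps": [0,0,0,0,0,0.0015,0,0,0,0,0,0,0.0015,0,0,0,0,0,0,0,0]}}

```text
time_s: 8.75
tcp_pos: [0.64, -0.0464, 0.1461]
ee_rot: [[-0.997, -0.079, 0.0], [-0.079, 0.997, -0.0], [-0.0, -0.0, -1.0]]
wrist_force: [-0.9, -1.4, 1.4]
gripper_width: 0.008
gripper_force: 0.8
```

Call:
{"name": "drive_tool", "arguments": {"steps": [0,0,0,0,0,0.0015,0,0,0,0,0,0,0.001,0,0,0,0,0,0,0,0]}}

```text
time_s: 9.0
tcp_pos: [0.6401, -0.0465, 0.1444]
ee_rot: [[-0.997, -0.079, 0.001], [-0.079, 0.997, -0.0], [-0.001, -0.0, -1.0]]
wrist_force: [-0.8, -1.7, 5.3]
gripper_width: 0.006
gripper_force: 2.4
```

Call:
{"name": "drive_tool", "arguments": {"steps": [0,0,0,0,0,0.0015,0,0,0,0,0,0,0.0015,0,0,0,0,0,0,0,0]}}

```text
time_s: 9.25
tcp_pos: [0.6405, -0.0465, 0.144]
ee_rot: [[-0.997, -0.08, 0.003], [-0.08, 0.997, -0.001], [-0.003, -0.001, -1.0]]
wrist_force: [-3.9, -0.3, 15.4]
gripper_width: 0.003
gripper_force: 6.9
```

Call:
{"name": "drive_tool", "arguments": {"steps": [0,0,0,0,0,0.001,0,0,0,0,0,0,0.001,0,0,0,0,0,0,0,0]}}

```text
time_s: 9.5
tcp_pos: [0.6409, -0.0465, 0.1437]
ee_rot: [[-0.997, -0.08, 0.004], [-0.08, 0.997, -0.001], [-0.004, -0.002, -1.0]]
wrist_force: [-6.7, -0.6, 19.2]
gripper_width: 0.003
gripper_force: 9.8
```

The lever is at its hard stop: 19 N with no further travel, at the predicted height. I lift clear and check.

Call:
{"name": "drive_tool", "arguments": {"steps": [0,0,0,0,0,-0.01,0,0,0,0,0,0,-0.03,0,0,0,0,0,0,-0.035,0,0,0,0,0,0,-0.035,0,0,0,0,0.03,0,0,0,0,0,0,0.035,0,0,0,0,0,0,0.035,0,0,0,0,0,0,0,0,0,0]}}

```text
time_s: 10.17
tcp_pos: [0.5333, -0.0543, 0.2474]
ee_rot: [[-0.997, -0.078, -0.006], [-0.078, 0.997, 0.002], [0.006, 0.002, -1.0]]
wrist_force: [-0.0, -0.0, -0.9]
gripper_width: 0.008
gripper_force: 0.0
```

Run:
```python
from h import *
import cv2
st()
i=r.capture("scene")[180:340,290:490];cv2.imwrite("pics/c6.png",cv2.resize(i,None,fx=3.75,fy=3.75,interpolation=cv2.INTER_CUBIC)[:600])
p=r.camera_params("scene");K=np.array(p["camera_matrix"]);E=np.array(p["extrinsics"])
for a in (1.0,1.1,1.2):
    th=.21+a;X=RF@np.array([0,-.105*np.sin(th),.107+.105*np.cos(th)])+[.6346,.0213,0];x=K@(E@[*X,1])[:3];print(a,((x[:2]/x[2]-[290,180])*3.75).round())
```

```text
t 10.17 fix [-0.1069 -0.0674  0.2474] F [-0.1 -0.  -0.9] x [-1.     0.001  0.006] z [-0.006  0.002 -1.   ] w 0.008494097394220676
1.0 [132. 228.]
1.1 [126. 245.]
1.2 [123. 261.]
```

View pics/c6.png

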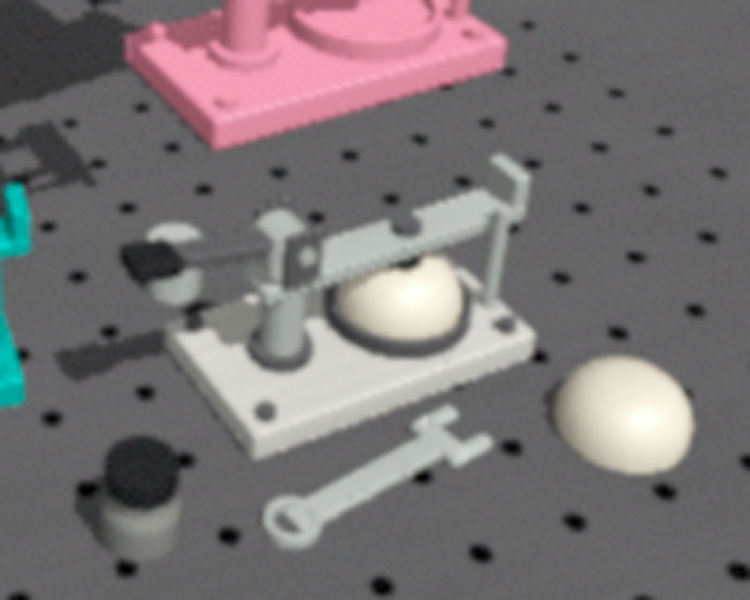

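The lever grip end is at about (125,258), which matches 1.2 rad. The strap is on its pin, the pad is on the sample, and the bystanders haven't moved. Handing in.

```bash
python3 -c "from station import r;print(r.finish_job())"
```

```text
the job is handed in; nothing more can be done
None
```

I pushed the strap round to its stop and then the lever fully down onto its stop. The sample is clamped in its nest, nothing else moved, and I handed the job in at about 10 s; no verdict came back.

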